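# Put the tea away by weight and shut the stayed lid

## Robot

A 6-joint arm with a two-finger parallel gripper is mounted at the origin on the work surface. World frame = base frame: x ahead of the robot, y to its left, z up, the work surface at z = 0. Lengths are in m, angles in rad, forces in N, time in s.
With the tool pointing down it reaches from about 0.425 to 0.95 m from the base axis. Payload 3.5 kg.
Tool frame: the origin (TCP) lies on the centre line of the jaws, within the pads' length; the fingertips stand 14 mm ahead of it and the grasp point (between the pads) lies 5 mm behind it (tips_ahead is the distance from the TCP to the fingertips, in m); y points along the fingers, z is the direction in which the jaws open and shut, and the axes are right-handed (so a half turn about y gives the same grasp; the last joint's range is limited). The gripper opens to 85 mm and grips with 20 to 120 N. Pads are 22 mm wide; open, the fingers measure 114 mm over their backs; the gripper's body (76 mm by 85 mm) begins 54 mm behind the grasp point. The pads swing forward as they close: fully open they stand 13 mm farther back than shut.
Start: joints at [-0.15, 0.286, 1.577, -0, 1.279, -0.15], TCP at [0.675, 0, 0.245] pointing down, gripper open.
Joint ranges: [-2.77, 2.77], [-0.9, 2.22], [0.21, 2.48], [-1.53, 4.67], [0.24, 2.81], [-2.84, 2.84]. Speed limits (rad/s): [2.79, 2.79, 3.14, 3.14, 3.14, 3.14].

## Interface

Orientations are given as a unit quaternion [x, y, z, w].
In Python, from plant import get_state, read_camera, sign_off, tips_ahead gives the robot as it stands.
- The arm moves only by the tool send_rows, never from a script. Its argument "plan" is a list of rows, each a list of 2 entries, a list of its own where there are three numbers: the shift along the tool's x, y, z in units of 12 cm (1.0 is 12 cm), then the turn, a rotation vector about the tool's x, y, z in units of 360 degrees (1.0 is 360 degrees). In form: [[[tx, ty, tz], [rx, ry, rz]], ...]. A call has 1 to 12 rows; each row shifts and turns the commanded pose from where the row before left it, along the tool's axes as they then stand; what a row does not reach is not made up. A row lasts 1/10 s, in which the tool goes at most 50 mm and 8.59 degrees, less where a joint would pass 70% of its speed; a pose out of reach is approached as far as the arm can. A call with a number of a shift or a turn outside -1 to 1 is refused whole. A call with a gripper value outside its range is refused whole. "gripper" is the closure, from 0 (fully open) to 1 (shut), set as the call begins (left out, the last holds). The fingers move at their own pace and stop on an object; "grip_force" is the grip in N (left out, the last holds). Time passes only in rows, so rows that do not move let the fingers close. It gives the time, the measured TCP pose, the force and the opening at its end, in the units of the state.
- get_state(): the state, without advancing time (a new reading comes with each control period).
- read_camera(name): name is "scene" or "side" or "wrist"; returns a dict with "img" (384x512x3 uint8, blue, green, red), "fx", "fy", "cx", "cy" (pixels), "world_from_camera" (4x4, takes a point from camera to world coordinates); the wrist camera has in their place "mount" (4x4, takes a point from camera to tool coordinates, whose origin is the TCP and whose axes are the tool frame's). Camera axes: x right, y down, z forward; pixel columns grow to the right and rows downward; lengths in m; the calibration is good to about 2 mm. A picture is of the moment at which its call begins: read the wrist's pose just before it. There is no depth.
- sign_off(): hands the job in, once; it reports no verdict.
The state is a dict: "time": time; "qpos": joint angles; "dq": joint speeds; "joint_efforts": joint torques, N m; "eef_pos": TCP position; "tcp_rot": TCP orientation; "contact_force": force on the tool from outside, world axes, zero at the start; "wrist_torque": the same for the moment, N m; "opening": opening from 0.0 (shut) to 1.0 (fully open).
Only numpy, scipy, OpenCV 4.12 (cv2) and the standard library are available. Lean on these libraries where they do the work, as an engineer would, in place of code of your own. Each camera call takes 0.05 s, during which the arm holds its last target. There are 200 camera calls.

## Task

Put the tea away: lift the two closed tea caddies in turn to feel which is the heavier, then stand the heavier one upright on the floor of the open metal tin and the lighter one upright on the carved pot stand, where it will be used up first. With the heavier caddy in the tin, lift the knee of the tin's folding stay past centre to unlock it and lower the lid until it is fully shut, without letting it slam and without disturbing the other things on the counter or in the tin.

Things in the scene. Friction and masses are not known exactly. Their poses are not given: they have to be found in the camera images.
- caddy_a: closed steel tea caddy: box 52 mm (its x) by 68 mm (its y), 82 mm tall, plus a round press lid 42 mm across, 13 mm high (95 mm in all); origin centre of underside, z up. Looks just like caddy_b; both under 0.65 kg, one at least 0.2 kg heavier than the other; which one changes from start to start. The caddies stand at any two of four spots, the glass cups at the other two
- caddy_b: the second closed tea caddy, same shape, size and origin as caddy_a
- pot_stand: fixed round carved wooden pot stand, 130 mm across, flat top 18 mm above the counter; origin at the centre of its underside
- tin: fixed open tin of painted steel, 200 mm (its x) by 240 mm (its y), rim 125 mm high, walls and floor 3 mm; origin centre of underside, x towards the lid's hinge, which runs along the rim of the x = +100 mm side. Inside, a sugar tin stands in the y < 0 half; the y > 0 half is free. The folding stay is outside the end wall at y = +120 mm
- lid (a joint): lid angle (steel tray 206 by 248 mm, 0.3 kg): 0 at the start, standing 80 degrees up from shut, held by the locked stay; grows as it is lowered; 1.396 rad is fully shut. Stiff hinge: unlocked, the lid stays where left while steeper than about 54 degrees; below that it sinks shut by itself at about 1 rad/s, not a slam
- lid_edge (a point): middle of the free (front) top edge of the lid, 204 mm from the hinge
- stay_upper (a joint): fold of the stay's knee: 0 at the start, locked on its stop 6 degrees below centre (the knee sags 5 mm towards the hinge); 0.105 rad is dead straight (centre); above that it is unlocked and folds, to about 2.94 rad with the lid shut. A pull of 1 to 2 N at the pin unlocks it; the lid cannot be lowered while it is locked
- stay_pin (a point): centre of the round pin at the stay's knee, 12 mm thick, 31 mm long, along the tin's y, sticking out from the stay's flat arms away from the tin (arms' outer face 15 mm from this point, 12 mm outside the end wall). Pinch it from above across the tin's x, or push it. It swings on a 76 mm circle about stay_pivot: up and away from the hinge, over the top, down in front
- stay_pivot (a point): axis of the stay's lower arm, fixed on the tin, taken in stay_pin's plane: 20 mm in front of the tin's centre, 95 mm above the counter. Led along its circle, the pin brings the lid down with it all the way; pin direction seen from here, measured up from level at the tin's front: 130 degrees locked, 127 at centre, 78 with the lid at 60 degrees, 36 at 30, -12 with the lid shut
- sugar_tin: bystander: round steel tin 62 mm across and 84 mm tall standing inside the tin; origin at the centre of its underside
- cup_a: bystander: clear glass cup 68 mm across and 86 mm tall, origin at the centre of its underside
- cup_b: bystander: second glass cup, same as cup_a
- pan: bystander: aluminium pan 164 mm across and 60 mm tall, with a folding wire handle out to its -x, 215 mm from its centre; origin at the centre of its underside
- oil_bottle: bystander: glass bottle 58 mm across and 230 mm tall, origin at the centre of its underside
- salt_mill: bystander: small wooden salt mill 42 mm across and 89 mm tall, origin at the centre of its underside
There are look-alikes about, which are no part of the job. What is shaped like the caddy_a but orange is not meant. What is shaped like the caddy_b but orange is not meant.

How it is judged:
By the outcome, as a careful person would: the job done as asked, in the order asked, and still so for the second after the job is handed in, with the robot touching nothing.
It also fails if it takes over 72 s, if anything falls off the work surface, if the arm or the gripper's body presses on something with over 40 N, if the wrist force passes 120 N, or if a joint passes its speed limit or range.

## Working session

There is one attempt and no reset: what is moved stays moved. The work goes in short steps, Python scripts to look and compute and a tool call to move; the robot and the scene stay as the last step left them, time stands still between calls to the robot, and variables do not carry over. Pictures are saved under pics/ and viewed, about 8 in all and at most 12, crops included, and the job is handed in when it is done.

Besides the shell and the picture viewer there is one more tool, called after ">>>" in YAML: its name, and indented under it one key for each argument. send_rows: Moves the arm, as the interface text tells. Its arguments: {"type":"object","properties":{"plan":{"type":"array"},"gripper":{"type":"number"},"grip_force":{"type":"number"}},"required":["plan"]}

```bash
ls; mkdir -p pics; python3 - <<'E'
from plant import *
import cv2,numpy as np
np.set_printoptions(precision=4,suppress=True)
print(get_state(),tips_ahead)
for n in("scene","side","wrist"):
    c=read_camera(n); cv2.imwrite(f"pics/{n}0.png",c["img"])
    print(n,c["fx"],c["fy"],c["cx"],c["cy"],c.get("world_from_camera",c.get("mount")))
E
```

```text
pics
{'time': 0.0, 'qpos': array([-0.15  ,  0.2872,  1.5781,  0.    ,  1.2786, -0.15  ]), 'dq': array([ 0.0008,  0.0017, -0.0006,  0.0011, -0.0012, -0.0014]), 'joint_efforts': array([ -0.0002, -40.5981, -29.2628,  -0.0002,   0.0058,   0.    ]), 'eef_pos': array([0.6744, 0.0001, 0.244 ]), 'tcp_rot': array([-0.5005,  0.5007, -0.4994,  0.4995]), 'contact_force': array([-0.1098, -0.7381, -0.4045]), 'wrist_torque': array([-0.0164, -0.013 , -0.038 ]), 'opening': 1.0032136270132255} 0.014
scene 387.4809744026829 387.4809744026829 254.6623813411495 189.3547551019052 [[ 0.292   0.8109 -0.5072  1.3441]
 [ 0.9563 -0.2387  0.1688 -0.2854]
 [ 0.0158 -0.5343 -0.8451  1.4773]
 [ 0.      0.      0.      1.    ]]
side 468.4501960360725 468.4501960360725 249.0751636077222 192.69350853096785 [[-0.991  -0.0586  0.1206  0.3791]
 [-0.1323  0.573  -0.8088  1.3503]
 [-0.0217 -0.8175 -0.5756  1.1549]
 [ 0.      0.      0.      1.    ]]
wrist 295.22069014431503 295.22069014431503 251.66789543648167 191.62636896143354 [[-0.0004  0.9556  0.2947 -0.0746]
 [ 0.0003 -0.2947  0.9556 -0.1286]
 [ 1.      0.0005 -0.0002 -0.0005]
 [ 0.      0.      0.      1.    ]]
```

View pics/scene0.png

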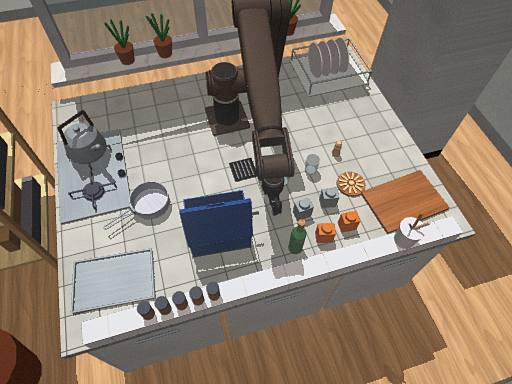

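View pics/side0.png

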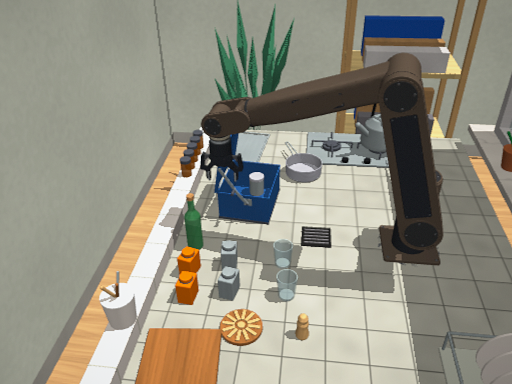

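The scene view shows the grey caddies at about (303,208) and (330,197), the pot stand at (351,183), and the tin with its lid at (218,228). In the side view the cups are at (283,252) and (287,285), the caddies at (229,253) and (229,283), and the stay at about (233,187). I'll enlarge both.

```bash
cat > h.py <<'E'
from plant import *
import cv2,numpy as np
from scipy.spatial.transform import Rotation as R
np.set_printoptions(precision=4,suppress=True)
def cam(n):
    s=get_state(); c=read_camera(n)
    if n=="wrist":
        T=np.eye(4);T[:3,:3]=R.from_quat(s["tcp_rot"]).as_matrix();T[:3,3]=s["eef_pos"];c["world_from_camera"]=T@c["mount"]
    return c
def ray(c,u,v):
    T=c["world_from_camera"];d=T[:3,:3]@np.array([(u-c["cx"])/c["fx"],(v-c["cy"])/c["fy"],1]);return T[:3,3],d/np.linalg.norm(d)
def onz(c,u,v,z):
    o,d=ray(c,u,v);return o+d*(z-o[2])/d[2]
def proj(c,p):
    T=np.linalg.inv(c["world_from_camera"]);q=T[:3,:3]@np.asarray(p,float)+T[:3,3];return np.array([c["fx"]*q[0]/q[2]+c["cx"],c["fy"]*q[1]/q[2]+c["cy"]])
def tri(c1,a,c2,b):
    o1,d1=ray(c1,*a);o2,d2=ray(c2,*b)
    t=np.linalg.lstsq(np.c_[d1,-d2],o2-o1,rcond=None)[0];p,q=o1+t[0]*d1,o2+t[1]*d2
    return (p+q)/2,np.linalg.norm(p-q)
def crop(img,x0,y0,x1,y1,k): return cv2.resize(img[y0:y1,x0:x1],None,fx=k,fy=k,interpolation=cv2.INTER_CUBIC)
E
python3 - <<'E'
from h import *
a=cv2.imread("pics/scene0.png");b=cv2.imread("pics/side0.png")
cv2.imwrite("pics/sc1.png",crop(a,170,130,390,280,3.6)); cv2.imwrite("pics/sd1.png",crop(b,160,130,330,350,2.7))
E
```

```text
(no output)
```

View pics/sc1.png

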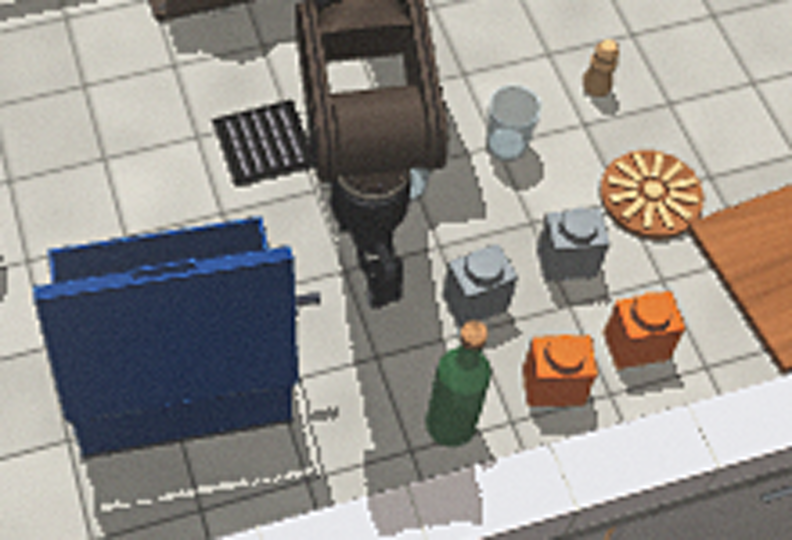

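View pics/sd1.png

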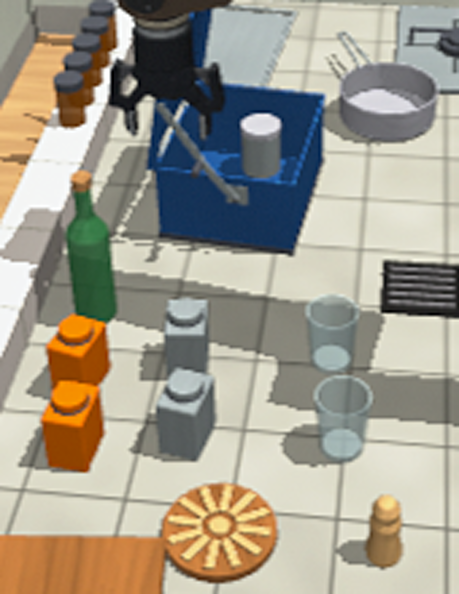

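The crops show scene knob tops at crop px (487,265) and (579,223), and in the side crop at (186,308) and (187,378). The tin's near-end rim corners are at about (158,170) and (298,185), with its bottom corners at (160,235) and (293,252). The stay pin is near (238,198), or the pivot is. Next I'll measure these.

```bash
python3 - <<'E'
from h import *
S=cam("scene");D=cam("side")
s=lambda u,v:(u/3.6+170-.36,v/3.6+130-.36)
d=lambda u,v:(u/2.7+160-.3,v/2.7+130-.3)
for n,a,b,z in [("c1",(487,262),(186,308),.095),("c2",(579,220),(187,378),.095),("stand",(653,190),(220,526),.018),("mill",(608,45),(386,503),.089),("bottle",(474,328),(82,180),.23),("org1",(565,350),(79,325),.095),("org2",(652,310),(76,392),.095)]:
    a=s(*a);b=d(*b);p,e=tri(S,a,D,b);print(n,p,"gap%.4f"%e,onz(S,*a,z),onz(D,*b,z))
for n,b,z in [("rimN_far",(158,170),.125),("rimN_front",(298,185),.125),("botfar",(160,235),0),("botfront",(293,252),0),("rimfront_-y",(325,95),.125),("sugar",(262,125),.087),("cup1 bot",(331,357),.003),("cup2bot",(341,445),.003),("cup1top",(332,312),.086),("cup2top",(343,393),.086)]:
    print(n,onz(D,*d(*b),z))
# masks
im=D["img"];hsv=cv2.cvtColor(im,cv2.COLOR_BGR2HSV)
m=((hsv[...,0]>105)&(hsv[...,0]<125)&(hsv[...,1]>130)).astype(np.uint8)
n,l,st,ce=cv2.connectedComponentsWithStats(m)
for i in range(1,n):
    if st[i,4]>200: 
        print(st[i]); c=cv2.findContours((l==i).astype(np.uint8),0,2)[0][0];print(cv2.approxPolyDP(c,4,True)[:,0].tolist())
# grey caddies: top faces
for C,nm,box in((S,"scene",(290,185,345,225)),(D,"side",(215,235,245,305))):
    x0,y0,x1,y1=box;h=cv2.cvtColor(C["img"],cv2.COLOR_BGR2HSV)[y0:y1,x0:x1]
    m=((h[...,0]>95)&(h[...,0]<125)&(h[...,1]>25)).astype(np.uint8)
    n,l,st,ce=cv2.connectedComponentsWithStats(m)
    for i in range(1,n):
        if st[i,4]>80:
            c=cv2.findContours((l==i).astype(np.uint8),0,2)[0][0];print(nm,st[i],(cv2.approxPolyDP(c,2,True)[:,0]+[x0,y0]).tolist())
E
```

```text
c1 [0.6324 0.1707 0.0958] gap0.0051 [0.6345 0.1718 0.095 ] [0.6306 0.1678 0.095 ]
c2 [0.6102 0.2944 0.0971] gap0.0052 [0.6117 0.2962 0.095 ] [0.6086 0.2905 0.095 ]
stand [0.5519 0.4371 0.0139] gap0.0039 [0.556  0.4357 0.018 ] [0.5496 0.4391 0.018 ]
mill [0.3687 0.4413 0.0831] gap0.0016 [0.3737 0.4384 0.089 ] [0.3681 0.4458 0.089 ]
bottle [0.7713 0.088  0.2268] gap0.0008 [0.7724 0.0869 0.23  ] [0.7702 0.0926 0.23  ]
org1 [0.7612 0.2138 0.0932] gap0.0063 [0.7649 0.2144 0.095 ] [0.758  0.2136 0.095 ]
org2 [0.7396 0.3278 0.0916] gap0.0109 [0.7462 0.3284 0.095 ] [0.734  0.3276 0.095 ]
rimN_far [ 0.7125 -0.0851  0.125 ]
rimN_front [ 0.5117 -0.0693  0.125 ]
botfar [ 0.7189 -0.0947  0.    ]
botfront [ 0.5191 -0.0756  0.    ]
rimfront_-y [ 0.4931 -0.3092  0.125 ]
sugar [ 0.587  -0.2734  0.087 ]
cup1 bot [0.4479 0.1396 0.003 ]
cup2bot [0.4245 0.2903 0.003 ]
cup1top [0.4478 0.1453 0.086 ]
cup2top [0.4244 0.2857 0.086 ]
[ 361   16   83   37 1687]
[[361, 52], [364, 36], [440, 37], [443, 19], [365, 16]]
[ 215  162   65   60 2444]
[[217, 171], [220, 215], [268, 221], [279, 165], [242, 162], [235, 182], [228, 170], [240, 194], [252, 199], [251, 206], [235, 193], [230, 195], [224, 178], [217, 187]]
```

Caddies at roughly (0.632,0.170) and (0.610,0.294), stand at (0.553,0.437), tin centre at about (0.605,-0.20) with yaw -5°. The jaws open along world x. I'll hover over the caddies for a wrist view.

>>> send_rows:
  plan:
    - [[-0.38, -0.09, -0.09], [0, 0, 0]]
    - [[-0.38, -0.09, -0.09], [0, 0, 0]]
    - [[-0.38, -0.09, -0.09], [0, 0, 0]]
    - [[-0.38, -0.09, -0.09], [0, 0, 0]]
    - [[-0.38, -0.09, -0.09], [0, 0, 0]]
    - [[0, 0, 0], [0, 0, 0]]
    - [[0, 0, 0], [0, 0, 0]]
  gripper: 0

```text
time: 0.95
eef_pos: [0.6207, 0.2291, 0.2996]
tcp_rot: [-0.501, 0.499, -0.5, 0.501]
contact_force: [-0.0, 0.3, -0.3]
opening: 1.0
```

```bash
python3 - <<'E'
from h import *
C=cam("wrist");np.save("pics/w1.npy",C["world_from_camera"]);cv2.imwrite("pics/w1.png",C["img"]);print(get_state()["eef_pos"],get_state()["time"])
D=cam("side");cv2.imwrite("pics/side1.png",crop(D["img"],200,100,300,240,4))
cv2.imwrite("pics/w1v.png",C["img"])
im=C["img"]; 
h=cv2.cvtColor(im,cv2.COLOR_BGR2HSV);m=((h[...,0]>90)&(h[...,0]<130)&(h[...,1]>25)&(h[...,1]<110)).astype(np.uint8)
n,l,st,ce=cv2.connectedComponentsWithStats(m)
for i in range(1,n):
    if st[i,4]>300:print(st[i],ce[i])
E
```

```text
[0.6209 0.2279 0.2989] 1.0
[    0   255   512   129 19869] [253.1698 345.0278]
```

View pics/w1v.png

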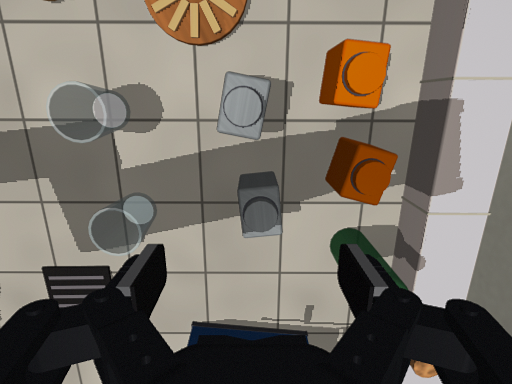

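View pics/side1.png

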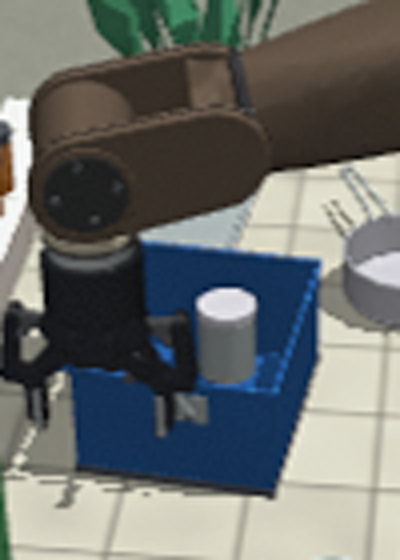

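The wrist view shows caddy 1's knob at about (260,214) with its top's near edge (242,237)–(281,234). Caddy 2's knob is at (243,107) with corners (228,72), (270,80), (262,138), (219,132). The stay is hidden behind the gripper in the side view. I'll turn these into grasp poses.

```bash
python3 - <<'E'
from h import *
C=cam("wrist")
for n,u,z in [("k1",(260,214),.095),("k2",(243,107),.095),("1nl",(242,237),.082),("1nr",(281,234),.082),("1fl",(239,198),.082),("1fr",(278,196),.082),("2a",(228,72),.082),("2b",(270,80),.082),("2c",(262,138),.082),("2d",(219,132),.082)]:
    print(n,onz(C,*u,z))
# pixelwise knob refine
im=crop(C["img"],200,60,300,250,1);g=cv2.cvtColor(im,cv2.COLOR_BGR2GRAY)
for r,(x,y) in (("k1",(60,154)),("k2",(43,47))):
    p=g[y-30:y+30,max(0,x-30):x+30]
    c=cv2.HoughCircles(cv2.resize(p,None,fx=3,fy=3,interpolation=2),cv2.HOUGH_GRADIENT,1,60,param1=80,param2=12,minRadius=45,maxRadius=70)
    if c is not None:
        for q in c[0][:2]:
            u=q[0]/3+x-30+200-.33;v=q[1]/3+y-30+60-.33;print(r,u,v,q[2]/3,onz(C,u,v,.095))
E
```

```text
k1 [0.6303 0.1709 0.095 ]
k2 [0.6109 0.295  0.095 ]
1nl [0.6078 0.1341 0.082 ]
1nr [0.6578 0.1384 0.082 ]
1fl [0.6046 0.1869 0.082 ]
1fr [0.6526 0.1895 0.082 ]
2a [0.5945 0.3313 0.082 ]
2b [0.6403 0.3231 0.082 ]
2c [0.6322 0.2602 0.082 ]
2d [0.5826 0.267  0.082 ]
k1 260.83667 216.50333 17.199999 [0.6313 0.1677 0.095 ]
k2 243.17 103.83666 19.466667 [0.6111 0.2982 0.095 ]
k2 252.50333 81.83667 18.1 [0.6212 0.3205 0.095 ]
```

Caddy 1 is at (0.631,0.169) with yaw +4.5°, and caddy 2 at (0.611,0.296) with yaw -10°. Going to caddy 1.

>>> send_rows:
  plan:
    - [[0.25, 0, 0.04], [0, 0, 0]]
    - [[0.25, 0, 0.04], [0, -0.0125, 0]]
    - [[0, 0.4, 0], [0, 0, 0]]
    - [[0, 0.4, 0], [0, 0, 0]]
    - [[0, 0.4, 0], [0, 0, 0]]
    - [[0, 0.4, 0], [0, 0, 0]]
    - [[0, 0.25, 0], [0, 0, 0]]
    - [[0, 0.11, 0], [0, 0, 0]]
    - [[0, 0, 0], [0, 0, 0]]
    - [[0, 0, 0], [0, 0, 0]]
  gripper: 0

```text
time: 2.1
eef_pos: [0.632, 0.1675, 0.0658]
tcp_rot: [-0.518, 0.48, -0.481, 0.52]
contact_force: [0.9, 0.8, -0.4]
opening: 0.999
```

>>> send_rows:
  plan:
    - [[0, 0, 0], [0, 0, 0]]
    - [[0, 0, 0], [0, 0, 0]]
    - [[0, 0, 0], [0, 0, 0]]
    - [[0, 0, 0], [0, 0, 0]]
    - [[0, 0, 0], [0, 0, 0]]
    - [[0, 0, 0], [0, 0, 0]]
    - [[0, 0, 0], [0, 0, 0]]
  gripper: 1
  grip_force: 50

```text
time: 2.8
eef_pos: [0.632, 0.1682, 0.0666]
tcp_rot: [-0.518, 0.479, -0.481, 0.52]
contact_force: [-1.2, -0.6, 5.5]
opening: 0.596
```

>>> send_rows:
  plan:
    - [[0, -0.1, 0], [0, 0, 0]]
    - [[0, -0.15, 0], [0, 0, 0]]
    - [[0, -0.1, 0], [0, 0, 0]]
    - [[0, 0, 0], [0, 0, 0]]
    - [[0, 0, 0], [0, 0, 0]]
    - [[0, 0, 0], [0, 0, 0]]
    - [[0, 0, 0], [0, 0, 0]]

```text
time: 3.5
eef_pos: [0.6298, 0.168, 0.1049]
tcp_rot: [0.52, -0.48, 0.479, -0.519]
contact_force: [-0.3, -0.5, -4.6]
opening: 0.6
```

```bash
python3 -c "
from h import *
D=cam('side');cv2.imwrite('pics/s2.png',D['img']);s=get_state();print(s['contact_force'],s['eef_pos'],s['joint_efforts'],s['opening'])"
```

```text
[ 0.2955  1.0313 -5.3904] [0.6299 0.168  0.105 ] [  0.0064 -44.1768 -28.4733   0.0182   0.0069  -0.    ] 0.5983712788007884
```

Caddy 1 reads about 5 N (~0.5 kg). I'll set it back down and feel caddy 2.

>>> send_rows:
  plan:
    - [[0, 0.13, 0], [0, 0, 0]]
    - [[0, 0.12, 0], [0, 0, 0]]
    - [[0, 0.06, 0], [0, 0, 0]]
    - [[0, 0.04, 0], [0, 0, 0]]
    - [[0, 0, 0], [0, 0, 0]]
    - [[0, 0, 0], [0, 0, 0]]

```text
time: 4.15
eef_pos: [0.6298, 0.1681, 0.0665]
tcp_rot: [0.521, -0.481, 0.479, -0.518]
contact_force: [-8.4, -2.7, 10.7]
opening: 0.602
```

>>> send_rows:
  plan:
    - [[0, 0, 0], [0, 0, 0]]
    - [[0, 0, 0], [0, 0, 0]]
    - [[0, 0, 0], [0, 0, 0]]
    - [[0, 0, 0], [0, 0, 0]]
    - [[0, -0.3, 0], [0, 0, 0]]
    - [[0, -0.37, 0], [0, 0, 0]]
    - [[-0.359, 0, -0.03], [0, 0, 0]]
    - [[-0.359, 0, -0.03], [0, 0, 0]]
    - [[-0.359, 0, -0.03], [0, 0.02, 0]]
    - [[0, 0, 0], [0, 0.02, 0]]
    - [[0, 0, 0], [0, 0, 0]]
  gripper: 0

```text
time: 5.25
eef_pos: [0.6092, 0.2974, 0.1442]
tcp_rot: [0.456, -0.541, 0.541, -0.456]
contact_force: [0.3, 0.0, -0.1]
opening: 1.003
```

```bash
python3 -c "
from h import *
C=cam('wrist');cv2.imwrite('pics/w2.png',C['img']);s=get_state();print(s['contact_force'],s['eef_pos'],s['tcp_rot'])
p=proj(C,[.611,.296,.095]);print(p,proj(C,[.632,.168,.095]))
D=cam('side');cv2.imwrite('pics/c3.png',np.hstack([C['img'],crop(D['img'],200,180,330,310,384/130)])[:, :800])"
```

```text
[ 0.1021 -0.4491  0.7085] [0.6095 0.2964 0.1442] [ 0.4561 -0.5405  0.5405 -0.4558]
[255.3261 222.1132] [309.4764 368.7565]
```

View pics/c3.png

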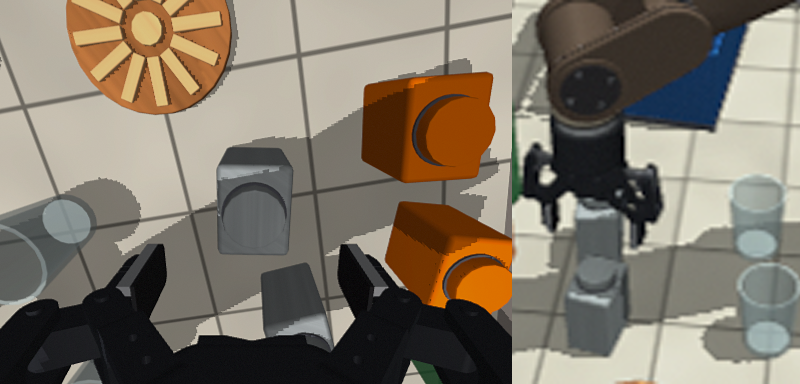

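The wrist view shows caddy 2 centred between the jaws, with its knob at (254,211), and caddy 1 standing below at (295,300). The pot stand is at (148,28). I'll shift 4 mm towards +y, grip, lift and weigh.

>>> send_rows:
  plan:
    - [[-0.03, 0.3, 0], [0, 0, 0]]
    - [[0, 0.25, 0], [0, 0, 0]]
    - [[0, 0.11, 0], [0, 0, 0]]
    - [[0, 0, 0], [0, 0, 0]]
    - [[0, 0, 0], [0, 0, 0]]

```text
time: 5.85
eef_pos: [0.6112, 0.2992, 0.0662]
tcp_rot: [0.455, -0.541, 0.542, -0.455]
contact_force: [-0.2, -0.3, -0.2]
opening: 1.004
```

>>> send_rows:
  plan:
    - [[0, 0, 0], [0, 0, 0]]
    - [[0, 0, 0], [0, 0, 0]]
    - [[0, 0, 0], [0, 0, 0]]
    - [[0, 0, 0], [0, 0, 0]]
    - [[0, 0, 0], [0, 0, 0]]
    - [[0, 0, 0], [0, 0, 0]]
    - [[0, 0, 0], [0, 0, 0]]
  gripper: 1
  grip_force: 50

```text
time: 6.55
eef_pos: [0.6113, 0.3, 0.0674]
tcp_rot: [0.454, -0.541, 0.542, -0.456]
contact_force: [-1.4, -0.1, 4.9]
opening: 0.597
```

>>> send_rows:
  plan:
    - [[0, -0.1, 0], [0, 0, 0]]
    - [[0, -0.15, 0], [0, 0, 0]]
    - [[0, -0.1, 0], [0, 0, 0]]
    - [[0, 0, 0], [0, 0, 0]]
    - [[0, 0, 0], [0, 0, 0]]
    - [[0, 0, 0], [0, 0, 0]]
    - [[0, 0, 0], [0, 0, 0]]

```text
time: 7.25
eef_pos: [0.6096, 0.2993, 0.1062]
tcp_rot: [-0.456, 0.542, -0.541, 0.454]
contact_force: [-0.6, 0.6, -2.1]
opening: 0.6
```

```bash
python3 -c "
from h import *
for i in range(3):
  D=cam('side');s=get_state();print(s['contact_force'],s['eef_pos'],s['joint_efforts'],s['opening'])
cv2.imwrite('pics/s4.png',D['img'])"
```

```text
[ 0.8178 -0.5856 -1.8817] [0.6097 0.2994 0.1063] [  0.0072 -44.6305 -27.4464  -0.0019   0.0057  -0.0001] 0.5964169183423417
[-0.0069  0.1921 -2.379 ] [0.6098 0.2994 0.1064] [  0.0071 -44.5341 -27.3813  -0.002    0.007   -0.    ] 0.5978297922004063
[ 0.7794 -0.1593 -1.9355] [0.61   0.2994 0.1066] [  0.0038 -44.4693 -27.3453  -0.0021   0.0072  -0.    ] 0.600279247717144
```

Caddy 2 reads about 2.1 N (0.21 kg), so caddy 1 (0.5 kg) is the heavier. I'll put caddy 2 back and take caddy 1 to the tin.

>>> send_rows:
  plan:
    - [[0, 0.13, 0], [0, 0, 0]]
    - [[0, 0.12, 0], [0, 0, 0]]
    - [[0, 0.06, 0], [0, 0, 0]]
    - [[0, 0.03, 0], [0, 0, 0]]
    - [[0, 0, 0], [0, 0, 0]]
    - [[0, 0, 0], [0, 0, 0]]

```text
time: 8.0
eef_pos: [0.6099, 0.2995, 0.0673]
tcp_rot: [-0.456, 0.542, -0.541, 0.454]
contact_force: [-4.6, -2.3, 6.9]
opening: 0.599
```

>>> send_rows:
  plan:
    - [[0, 0, 0], [0, 0, 0]]
    - [[0, 0, 0], [0, 0, 0]]
    - [[0, 0, 0], [0, 0, 0]]
    - [[0, 0, 0], [0, 0, 0]]
    - [[0, -0.3, 0], [0, 0, 0]]
    - [[0, -0.36, 0], [0, 0, 0]]
    - [[0.35, 0, 0.115], [0, 0, 0]]
    - [[0.35, 0, 0.115], [0, 0, 0]]
    - [[0.35, 0, 0.115], [0, -0.02, 0]]
    - [[0, 0, 0], [0, -0.02, 0]]
    - [[0, 0, 0], [0, 0, 0]]
  gripper: 0

```text
time: 9.1
eef_pos: [0.6297, 0.1669, 0.1457]
tcp_rot: [-0.519, 0.481, -0.481, 0.519]
contact_force: [0.6, 1.1, 1.1]
opening: 1.001
```

```bash
python3 -c "
from h import *
C=cam('wrist');cv2.imwrite('pics/w5.png',C['img']);np.save('pics/w5.npy',C['world_from_camera']);s=get_state();print(s['contact_force'],s['eef_pos'],s['tcp_rot'],R.from_quat(s['tcp_rot']).as_matrix())
print(proj(C,[.630,.168,.095]))
D=cam('side');S=cam('scene');cv2.imwrite('pics/sd5.png',D['img']);cv2.imwrite('pics/sc5.png',S['img'])
cv2.imwrite('pics/c5.png',np.hstack([cv2.resize(C['img'],(400,300)),crop(D['img'],200,120,300,240,3)[:300]]))
"
```

```text
[-0.0473  0.1681  0.1763] [0.6295 0.1679 0.1456] [-0.5184  0.481  -0.4808  0.5184] [[ 0.0749 -0.0001  0.9972]
 [-0.9972  0.0003  0.0749]
 [-0.0003 -1.     -0.0001]]
[253.0637 218.405 ]
```

View pics/c5.png

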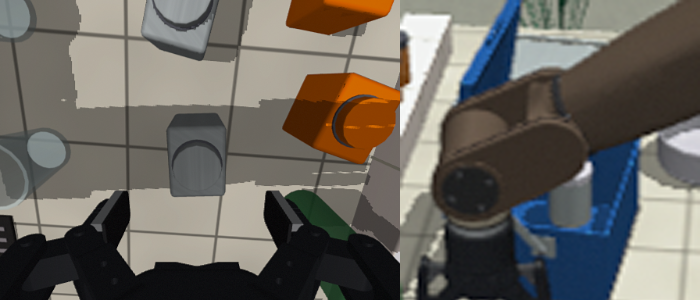

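Caddy 1 is centred in the jaws, with its knob at (252,215) against a predicted (253,218). I'll grip, lift and hover by the tin to measure it.

>>> send_rows:
  plan:
    - [[0, 0.3, 0], [0, 0, 0]]
    - [[0, 0.25, 0], [0, 0, 0]]
    - [[0, 0.12, 0], [0, 0, 0]]
    - [[0, 0, 0], [0, 0, 0]]
    - [[0, 0, 0], [0, 0, 0]]

```text
time: 9.75
eef_pos: [0.63, 0.169, 0.0661]
tcp_rot: [-0.519, 0.48, -0.48, 0.52]
contact_force: [0.1, -0.0, 0.5]
opening: 0.999
```

>>> send_rows:
  plan:
    - [[0, 0, 0], [0, 0, 0]]
    - [[0, 0, 0], [0, 0, 0]]
    - [[0, 0, 0], [0, 0, 0]]
    - [[0, 0, 0], [0, 0, 0]]
    - [[0, 0, 0], [0, 0, 0]]
    - [[0, 0, 0], [0, 0, 0]]
    - [[0, 0, 0], [0, 0, 0]]
  gripper: 1
  grip_force: 60

```text
time: 10.45
eef_pos: [0.6303, 0.1685, 0.0674]
tcp_rot: [-0.519, 0.479, -0.48, 0.52]
contact_force: [-2.1, -0.1, 6.5]
opening: 0.598
```

>>> send_rows:
  plan:
    - [[0, -0.2, 0], [0, 0, 0]]
    - [[0, -0.38, 0], [0, 0, 0]]
    - [[0, -0.38, 0], [0, 0, 0]]
    - [[0, -0.38, 0], [0, 0, 0]]
    - [[0, -0.38, 0], [0, 0, 0]]
    - [[0, -0.15, 0], [0, 0, 0]]

```text
time: 11.05
eef_pos: [0.6307, 0.1684, 0.2948]
tcp_rot: [-0.517, 0.478, -0.482, 0.521]
contact_force: [0.9, 0.9, -3.8]
opening: 0.599
```

>>> send_rows:
  plan:
    - [[0.2, 0, -0.05], [0, 0, 0]]
    - [[0.35, 0, -0.09], [0, 0, 0]]
    - [[0.36, 0, -0.09], [0, 0, 0]]
    - [[0.36, 0, -0.09], [0, 0, 0]]
    - [[0.36, 0, -0.09], [0, 0, 0]]
    - [[0.35, 0, -0.09], [0, 0, 0]]
    - [[0.2, 0, -0.05], [0, 0.013, 0]]
    - [[0, 0, 0], [0, 0.013, 0]]
    - [[0, 0, 0], [0, 0, 0]]
    - [[0, 0, 0], [0, 0, 0]]

```text
time: 12.05
eef_pos: [0.5835, -0.0973, 0.2882]
tcp_rot: [-0.479, 0.521, -0.52, 0.478]
contact_force: [0.4, 0.8, -5.1]
opening: 0.595
```

```bash
python3 -c "
from h import *
C=cam('wrist');cv2.imwrite('pics/w6.png',C['img']);np.save('pics/w6.npy',C['world_from_camera']);s=get_state();print(s['contact_force'],s['eef_pos'],s['opening'])
cv2.imwrite('pics/w6v.png',cv2.resize(C['img'],None,fx=1.5,fy=1.5))
"
```

```text
[-0.7016 -0.4561 -5.3039] [ 0.5837 -0.097   0.2886] 0.6025501119688809
```

View pics/w6v.png

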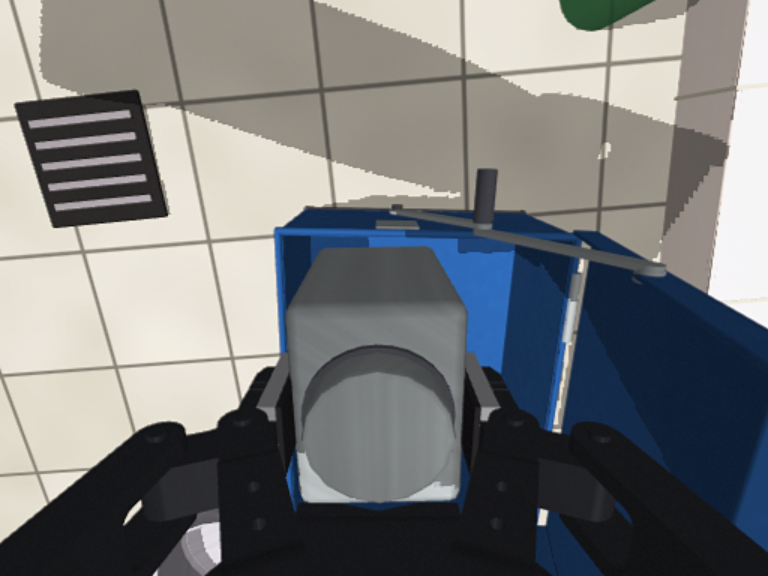

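The wrist view shows the tin's +y end rim from (277,230) to (580,233) in the 1.5x image, the pin from (483,225) to (487,170), and the stay's pivot at about (397,209). The caddy is square in the jaws.

```bash
python3 - <<'E'
from h import *
C=cam("wrist");g=lambda u,v:(u/1.5-.17,v/1.5-.17)
a=onz(C,*g(278,231),.125);b=onz(C,*g(582,234),.125);f=onz(C,*g(281,352),.125)
print(a,b,f,np.linalg.norm(b-a),np.degrees(np.arctan2(*(b-a)[1::-1])),"front edge yaw",np.degrees(np.arctan2(*(a-f)[1::-1]))-90)
p0=onz(C,*g(483,222),.153);p1=onz(C,*g(487,170),.153);print("pin",p0,p1,np.linalg.norm(p1-p0),"pivot",onz(C,*g(397,209),.095))
for yw in (-4,-5,-6):
  y=np.radians(yw);x=np.array([np.cos(y),np.sin(y)]);Y=np.array([-x[1],x[0]])
  c=((a+b)/2)[:2]-.12*Y;q=((p0+p1)/2)[:2]-c
  print(yw,"centre",c,"drop",c-.02*x+.05*Y,"pin tinframe",q@x,q@Y,"sugar",(np.array([.587,-.273])-c)@x,(np.array([.587,-.273])-c)@Y)
E
```

```text
[ 0.5189 -0.0676  0.125 ] [ 0.7201 -0.0861  0.125 ] [ 0.508 -0.155  0.125] 0.20208115219442196 -5.266780740207893 front edge yaw -7.103582099652641
pin [ 0.6484 -0.068   0.153 ] [ 0.6511 -0.0381  0.153 ] 0.03000598506370539 pivot [ 0.5996 -0.0634  0.095 ]
-4 centre [ 0.6111 -0.1966] drop [ 0.5947 -0.1453] pin tinframe 0.028531560224302192 0.145906854015053 sugar -0.018729989083923003 -0.07792763600020908
-5 centre [ 0.609  -0.1964] drop [ 0.5935 -0.1449] pin tinframe 0.028075077783702336 0.14640085266102823 sugar -0.015272822867218334 -0.07822437404462071
-6 centre [ 0.6069 -0.1962] drop [ 0.5923 -0.1444] pin tinframe 0.02761004340244008 0.14688680935153206 sugar -0.011811004400717244 -0.07846073102445572
```

It all agrees: rim length 0.202, pin length 0.030, pin at tin (0.028, 0.146). Lowering into the tin.

>>> send_rows:
  plan:
    - [[0.2, 0, 0.055], [0, 0, 0]]
    - [[0.2, 0, 0.055], [0, 0, 0]]
    - [[0, 0, 0], [0, 0, 0]]
    - [[0, 0.25, 0], [0, 0, 0]]
    - [[0, 0.35, 0], [0, 0, 0]]
    - [[0, 0.35, 0], [0, 0, 0]]
    - [[0, 0.35, 0], [0, 0, 0]]
    - [[0, 0.25, 0], [0, 0, 0]]
    - [[0, 0.1, 0], [0, 0, 0]]
    - [[0, 0, 0], [0, 0, 0]]
    - [[0, 0, 0], [0, 0, 0]]

```text
time: 13.25
eef_pos: [0.5946, -0.1467, 0.0936]
tcp_rot: [0.478, -0.52, 0.522, -0.479]
contact_force: [0.9, -1.0, -4.7]
opening: 0.599
```

>>> send_rows:
  plan:
    - [[0, 0.08, 0], [0, 0, 0]]
    - [[0, 0.05, 0], [0, 0, 0]]
    - [[0, 0.03, 0], [0, 0, 0]]
    - [[0, 0.02, 0], [0, 0, 0]]
    - [[0, 0.015, 0], [0, 0, 0]]
    - [[0, 0, 0], [0, 0, 0]]
    - [[0, 0, 0], [0, 0, 0]]

```text
time: 13.95
eef_pos: [0.5932, -0.1467, 0.0705]
tcp_rot: [-0.479, 0.521, -0.52, 0.478]
contact_force: [-6.0, 1.3, 5.6]
opening: 0.596
```

Floor contact felt (+5.6 N). Release, rise, and go back to caddy 2.

>>> send_rows:
  plan:
    - [[0, 0, 0], [0, 0, 0]]
    - [[0, 0, 0], [0, 0, 0]]
    - [[0, 0, 0], [0, 0, 0]]
    - [[0, 0, 0], [0, 0, 0]]
    - [[0, -0.15, 0], [0, 0, 0]]
    - [[0, -0.3, 0], [0, 0, 0]]
    - [[0, -0.4, 0], [0, 0, 0]]
    - [[0, -0.4, 0], [0, 0, 0]]
    - [[0, -0.35, 0], [0, 0, 0]]
    - [[0, -0.1, 0], [0, 0, 0]]
  gripper: 0

```text
time: 14.95
eef_pos: [0.5956, -0.1475, 0.2795]
tcp_rot: [0.477, -0.517, 0.524, -0.48]
contact_force: [0.1, -0.1, -0.2]
opening: 0.995
```

>>> send_rows:
  plan:
    - [[-0.27, 0, -0.01], [0, 0, 0]]
    - [[-0.37, 0, -0.018], [0, 0, 0]]
    - [[-0.38, 0, -0.02], [0, 0, 0]]
    - [[-0.38, 0, -0.02], [0, 0, 0]]
    - [[-0.38, 0, -0.02], [0, 0, 0]]
    - [[-0.38, 0, -0.02], [0, 0, 0]]
    - [[-0.38, 0, -0.02], [0, 0, 0]]
    - [[-0.38, 0, -0.02], [0, 0, 0]]
    - [[-0.38, 0, -0.02], [0, 0, 0]]
    - [[-0.37, 0, -0.01], [0, 0.014, 0]]
    - [[0, 0, 0], [0, 0, 0]]
    - [[0, 0, 0], [0, 0, 0]]

```text
time: 16.15
eef_pos: [0.6086, 0.295, 0.2706]
tcp_rot: [-0.456, 0.541, -0.541, 0.455]
contact_force: [0.7, -1.2, -0.2]
opening: 1.002
```

```bash
python3 - <<'E'
from h import *
C=cam('wrist');D=cam('side');S=cam('scene');s=get_state();print(s['eef_pos'],R.from_quat(s['tcp_rot']).as_matrix()[:,0],s['time'])
print(proj(C,[.6105,.2995,.095]),proj(C,[.553,.437,.018]))
v=np.hstack([cv2.resize(C['img'],(400,300)),crop(D['img'],200,140,300,240,3)]);cv2.imwrite('pics/c7.png',v)
# stand centroid by colour in all views
for n,c in(("w",C),("d",D),("s",S)):
    h=cv2.cvtColor(c['img'],cv2.COLOR_BGR2HSV);m=((h[...,0]>5)&(h[...,0]<28)&(h[...,1]>70)).astype(np.uint8)
    p=proj(c,[.553,.437,.018]).astype(int);k=np.zeros_like(m);cv2.circle(k,tuple(int(q) for q in p),int(.09*c['fx']/np.linalg.norm(np.array([.553,.437,.018])-c['world_from_camera'][:3,3])),1,-1)
    cn=max(cv2.findContours(m&k,0,1)[0],key=cv2.contourArea);e=cv2.fitEllipse(cv2.convexHull(cn));print(n,p,e,onz(c,*e[0],.012))
E
```

```text
[0.6093 0.2929 0.2717] [-0.173  -0.9849  0.0007] 16.3
[253.3901 169.5994] [185.4896  50.4571]
w [185  50] ((187.8016357421875, 43.17243194580078), (113.91087341308594, 127.97451782226562), 12.243376731872559) [0.5565 0.4453 0.012 ]
d [240 323] ((238.22085571289062, 327.69732666015625), (36.49775695800781, 49.44569396972656), 77.17459106445312) [0.5577 0.4471 0.012 ]
s [351 181] ((352.0277099609375, 184.2922821044922), (23.439542770385742, 32.382442474365234), 112.18927001953125) [0.5634 0.4388 0.012 ]
```

View pics/c7.png

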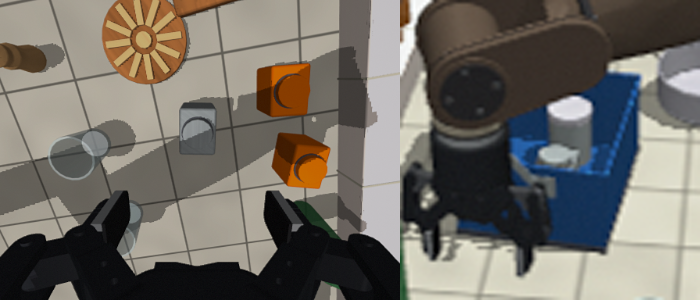

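Caddy 2 is seen where expected, with its knob at (253,168) in full-image px. The stand's hub is at (183,51), giving about (0.551,0.436). Caddy 1 stands upright in the tin. I'll grip caddy 2 and take it to the stand.

>>> send_rows:
  plan:
    - [[-0.063, 0.3, 0], [0, 0, 0]]
    - [[0, 0.38, 0], [0, 0, 0]]
    - [[0, 0.38, 0], [0, 0, 0]]
    - [[0, 0.35, 0], [0, 0, 0]]
    - [[0, 0.2, 0], [0, 0, 0]]
    - [[0, 0.1, 0], [0, 0, 0]]
    - [[0, 0, 0], [0, 0, 0]]
    - [[0, 0, 0], [0, 0, 0]]

```text
time: 17.1
eef_pos: [0.6119, 0.3012, 0.0689]
tcp_rot: [0.454, -0.541, 0.542, -0.456]
contact_force: [0.4, 0.6, 0.0]
opening: 0.997
```

>>> send_rows:
  plan:
    - [[0, 0, 0], [0, 0, 0]]
    - [[0, 0, 0], [0, 0, 0]]
    - [[0, 0, 0], [0, 0, 0]]
    - [[0, 0, 0], [0, 0, 0]]
    - [[0, 0, 0], [0, 0, 0]]
    - [[0, 0, 0], [0, 0, 0]]
    - [[0, 0, 0], [0, 0, 0]]
  gripper: 1
  grip_force: 50

```text
time: 17.8
eef_pos: [0.6114, 0.302, 0.0693]
tcp_rot: [0.454, -0.541, 0.542, -0.456]
contact_force: [-1.8, 0.9, 5.8]
opening: 0.6
```

>>> send_rows:
  plan:
    - [[0, -0.15, 0], [0, 0, 0]]
    - [[0, -0.3, 0], [0, 0, 0]]
    - [[0, -0.2, 0], [0, 0, 0]]
    - [[0, 0, 0], [0, 0, 0]]
    - [[0, 0, 0], [0, 0, 0]]

```text
time: 18.3
eef_pos: [0.6104, 0.3015, 0.1452]
tcp_rot: [0.455, -0.541, 0.541, -0.455]
contact_force: [0.1, 0.5, -3.2]
opening: 0.604
```

>>> send_rows:
  plan:
    - [[-0.2, 0, -0.13], [0, 0, 0]]
    - [[-0.3, 0, -0.2], [0, 0, 0]]
    - [[-0.3, 0, -0.2], [0, 0, 0]]
    - [[-0.235, 0, -0.154], [0, 0, 0]]
    - [[0, 0, 0], [0, 0, 0]]
    - [[0, 0.2, 0], [0, 0, 0]]
    - [[0, 0.17, 0], [0, 0, 0]]
    - [[0, 0, 0], [0, 0, 0]]
    - [[0, 0, 0], [0, 0, 0]]

```text
time: 19.2
eef_pos: [0.5502, 0.4368, 0.0985]
tcp_rot: [-0.456, 0.542, -0.541, 0.453]
contact_force: [0.3, -0.3, -2.3]
opening: 0.596
```

>>> send_rows:
  plan:
    - [[0, 0.05, 0], [0, 0, 0]]
    - [[0, 0.03, 0], [0, 0, 0]]
    - [[0, 0.015, 0], [0, 0, 0]]
    - [[0, 0.01, 0], [0, 0, 0]]
    - [[0, 0, 0], [0, 0, 0]]
    - [[0, 0, 0], [0, 0, 0]]

```text
time: 19.8
eef_pos: [0.5511, 0.438, 0.0884]
tcp_rot: [0.455, -0.541, 0.541, -0.455]
contact_force: [0.9, 0.0, -2.0]
opening: 0.602
```

>>> send_rows:
  plan:
    - [[0, 0.01, 0], [0, 0, 0]]
    - [[0, 0.01, 0], [0, 0, 0]]
    - [[0, 0.01, 0], [0, 0, 0]]
    - [[0, 0, 0], [0, 0, 0]]
    - [[0, 0, 0], [0, 0, 0]]

```text
time: 20.3
eef_pos: [0.5514, 0.4383, 0.0873]
tcp_rot: [0.455, -0.541, 0.541, -0.455]
contact_force: [-3.7, -2.0, 7.1]
opening: 0.601
```

Contact felt (+7.1 N). Release, rise, and travel towards the stay pin, then tilt the tool 30° so the gripper body leans away from the lid.

>>> send_rows:
  plan:
    - [[0, 0, 0], [0, 0, 0]]
    - [[0, 0, 0], [0, 0, 0]]
    - [[0, 0, 0], [0, 0, 0]]
    - [[0, 0, 0], [0, 0, 0]]
    - [[0, -0.15, 0], [0, 0, 0]]
    - [[0, -0.35, 0], [0, 0, 0]]
    - [[0, -0.4, 0], [0, 0, 0]]
    - [[0, -0.4, 0], [0, 0, 0]]
    - [[0, -0.35, 0], [0, 0, 0]]
    - [[0, -0.05, 0], [0, 0, 0]]
  gripper: 0

```text
time: 21.3
eef_pos: [0.5534, 0.4394, 0.2996]
tcp_rot: [0.449, -0.54, 0.542, -0.461]
contact_force: [1.4, 0.4, 1.6]
opening: 1.002
```

>>> send_rows:
  plan:
    - [[0.2, 0, 0.09], [0, 0, 0]]
    - [[0.36, 0, 0.155], [0, 0, 0]]
    - [[0.36, 0, 0.155], [0, 0, 0]]
    - [[0.36, 0, 0.155], [0, 0, 0]]
    - [[0.36, 0, 0.155], [0, 0, 0]]
    - [[0.36, 0, 0.155], [0, 0, 0]]
    - [[0.36, 0, 0.155], [0, 0, 0]]
    - [[0.36, 0, 0.155], [0, 0, 0]]
    - [[0.36, 0, 0.155], [0, 0, 0]]
    - [[0.36, 0, 0.155], [0, 0, 0]]
    - [[0, 0, 0], [0, -0.0135, 0]]
    - [[0, 0, 0], [0, 0, 0]]

```text
time: 22.5
eef_pos: [0.6557, -0.001, 0.2888]
tcp_rot: [-0.477, 0.522, -0.522, 0.477]
contact_force: [0.5, 0.2, 1.1]
opening: 1.0
```

>>> send_rows:
  plan:
    - [[0, 0, 0], [0, 0, -0.0208]]
    - [[0, 0, 0], [0, 0, -0.0208]]
    - [[0, 0, 0], [0, 0, -0.0208]]
    - [[0, 0, 0], [0, 0, -0.0208]]
    - [[0, 0, 0], [0, 0, 0]]
    - [[0, 0, 0], [0, 0, 0]]
    - [[0, 0, 0], [0, 0, 0]]
  gripper: 0.5
  grip_force: 20

```text
time: 23.2
eef_pos: [0.6557, 0.0005, 0.2893]
tcp_rot: [0.595, -0.381, 0.627, -0.327]
contact_force: [-0.3, -0.2, 0.2]
opening: 0.501
```

```bash
cat > pinp.py <<'E'
from h import *
c=np.array([.6085,-.1964,0]);a=np.radians(-5.2);X=np.array([np.cos(a),np.sin(a),0]);Y=np.array([-X[1],X[0],0]);Z=np.array([0,0,1.])
def pin(th,y=.153):
    t=np.radians(th);return c+(-.02-.076*np.cos(t))*X+y*Y+(.095+.076*np.sin(t))*Z
def units(d,M): return M.T@d/.12
E
python3 - <<'E'
from pinp import *
C=cam('wrist');S=cam('scene');s=get_state();M=R.from_quat(s['tcp_rot']).as_matrix()
print(s['time'],s['eef_pos'],s['qpos'],s['opening']);print(M)
print("in tin",(np.array([X,Y,Z])@M)); pre=pin(130)-.09*M[:,1];print(pin(130),"to pre",units(pre-s['eef_pos'],M),"to pin",units(pin(130)-s['eef_pos'],M))
print("pin ends px",proj(C,pin(130,.132)),proj(C,pin(130,.1625)))
cv2.imwrite('pics/c8.png',np.hstack([C['img'],crop(S['img'],320,165,390,255,384/90)[:384,:288]]))
E
```

```text
23.3 [ 0.6558 -0.0001  0.2895] [ 0.0236  0.2796  1.5613 -0.5274  1.3914  0.2339] 0.4997885001767362
[[-0.0783 -0.0432  0.996 ]
 [-0.8635 -0.4964 -0.0894]
 [ 0.4982 -0.867   0.0016]]
in tin [[ 0.0003  0.002   1.    ]
 [-0.867  -0.4982  0.0012]
 [ 0.4982 -0.867   0.0016]]
[ 0.6511 -0.0466  0.1532] to pre [-0.228   0.4286 -0.0059] to pin [-0.228   1.1786 -0.0059]
pin ends px [251.3678 171.7787] [251.427  146.9422]
```

View pics/c8.png

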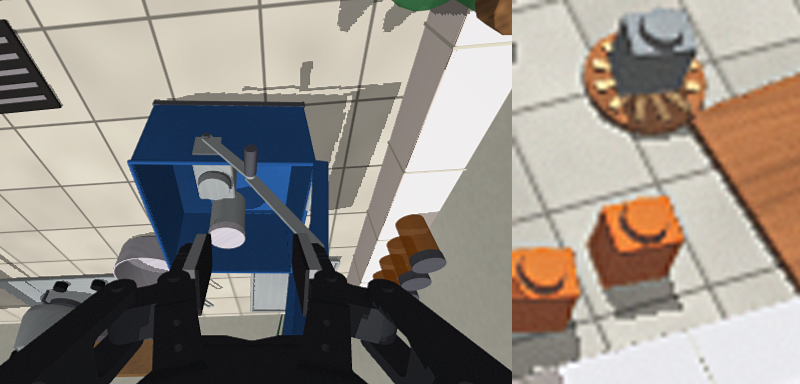

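The pin is seen from (250,145) to (250,178), within 2 px of the prediction at its tip. Caddy 2 stands upright on the pot stand. I'll advance to the pin and pinch it gently.

>>> send_rows:
  plan:
    - [[-0.114, 0.2, -0.003], [0, 0, 0]]
    - [[-0.114, 0.22, -0.003], [0, 0, 0]]
    - [[0, 0.2, 0], [0, 0, 0]]
    - [[0, 0.2, 0], [0, 0, 0]]
    - [[0, 0.2, 0], [0, 0, 0]]
    - [[0, 0.1, 0], [0, 0, 0]]
    - [[0, 0.05, 0], [0, 0, 0]]
    - [[0, 0, 0], [0, 0, 0]]
    - [[0, 0, 0], [0, 0, 0]]
    - [[0, 0, 0], [0, 0, 0]]

```text
time: 24.3
eef_pos: [0.6517, -0.0451, 0.1547]
tcp_rot: [0.595, -0.38, 0.628, -0.327]
contact_force: [0.3, 0.9, 0.0]
opening: 0.5
```

```bash
python3 - <<'E'
from pinp import *
C=cam('wrist');D=cam('side');s=get_state();M=R.from_quat(s['tcp_rot']).as_matrix()
print(s['time'],s['eef_pos'],s['contact_force'],"to pin",units(pin(130)-s['eef_pos'],M))
cv2.imwrite('pics/w9.png',C['img'])
g=cv2.cvtColor(C['img'],cv2.COLOR_BGR2GRAY);p=proj(C,pin(130,.1625));print(p,proj(C,pin(130,.132)))
v=int(p[1])+5;print(g[v,int(p[0])-45:int(p[0])+46:2])
E
```

```text
24.4 [ 0.6515 -0.045   0.1544] [ 0.5758 -0.7995  0.3058] to pin [ 0.0067  0.0154 -0.0019]
[251.5807 248.8103] [251.3884 278.7492]
[ 22  20  18 176 108 105 103 104 107 107 104 105 106 106 104 105  67  56
  57  57  57  58  57  56  57  55  55  59  61  60  56 102 104 103 101 101
 101 101 101 100 101 101 101  46  26  27]
```

The pin sits centred between the pads (columns 238–266, pads symmetric about 252). I'll close, and compute the arc increments.

>>> send_rows:
  plan:
    - [[0, 0, 0], [0, 0, 0]]
    - [[0, 0, 0], [0, 0, 0]]
    - [[0, 0, 0], [0, 0, 0]]
    - [[0, 0, 0], [0, 0, 0]]
    - [[0, 0, 0], [0, 0, 0]]
    - [[0, 0, 0], [0, 0, 0]]
  gripper: 1
  grip_force: 20

```text
time: 25.0
eef_pos: [0.6505, -0.0452, 0.1535]
tcp_rot: [0.596, -0.381, 0.627, -0.326]
contact_force: [-3.8, 3.0, 3.9]
opening: 0.131
```

```bash
python3 - <<'E'
from pinp import *
s=get_state();M=R.from_quat(s['tcp_rot']).as_matrix();print(s['eef_pos'],s['contact_force'],s['opening'])
e=np.array([X,Y,Z])@(s['eef_pos']-c);print("tin",e,"ang",np.degrees(np.arctan2(e[2]-.095,-(e[0]+.02))),np.hypot(e[2]-.095,e[0]+.02))
T=list(range(130,-13,-6))
for a,b in zip(T,T[1:]+[-12]): print(a,b,np.round(units(pin(b)-pin(a),M),3).tolist())
E
```

```text
[ 0.6505 -0.0452  0.1535] [-3.7511  3.0074  3.9426] 0.13063552835553913
tin [0.0282 0.1543 0.1535] ang 129.46005814507163 0.07577770595209181
130 124 [0.02, -0.035, -0.053]
124 118 [0.017, -0.03, -0.057]
118 112 [0.014, -0.024, -0.06]
112 106 [0.011, -0.019, -0.063]
106 100 [0.007, -0.013, -0.065]
100 94 [0.004, -0.007, -0.066]
94 88 [0.0, -0.001, -0.066]
88 82 [-0.003, 0.005, -0.066]
82 76 [-0.006, 0.011, -0.065]
76 70 [-0.01, 0.017, -0.063]
70 64 [-0.013, 0.022, -0.061]
64 58 [-0.016, 0.028, -0.058]
58 52 [-0.019, 0.033, -0.054]
52 46 [-0.022, 0.038, -0.05]
46 40 [-0.024, 0.042, -0.045]
40 34 [-0.027, 0.046, -0.04]
34 28 [-0.028, 0.049, -0.034]
28 22 [-0.03, 0.052, -0.028]
22 16 [-0.031, 0.054, -0.022]
16 10 [-0.032, 0.056, -0.015]
10 4 [-0.033, 0.057, -0.008]
4 -2 [-0.033, 0.057, -0.001]
-2 -8 [-0.033, 0.057, 0.006]
-8 -12 [-0.022, 0.038, 0.008]
```

Pin pinched (opening 11 mm), on the circle at 129.5° and radius 75.8 mm. Leading it past centre.

>>> send_rows:
  plan:
    - [[0.01, -0.0175, -0.0265], [0, 0, 0]]
    - [[0.01, -0.0175, -0.0265], [0, 0, 0]]
    - [[0.009, -0.015, -0.028], [0, 0, 0]]
    - [[0.008, -0.015, -0.029], [0, 0, 0]]
    - [[0.014, -0.024, -0.06], [0, 0, 0]]
    - [[0.011, -0.019, -0.063], [0, 0, 0]]
    - [[0, 0, 0], [0, 0, 0]]
    - [[0, 0, 0], [0, 0, 0]]

```text
time: 25.8
eef_pos: [0.6237, -0.0426, 0.1701]
tcp_rot: [0.595, -0.38, 0.628, -0.327]
contact_force: [0.9, 5.6, 5.8]
opening: 0.126
```

```bash
cat > ck.py <<'E'
from pinp import *
s=get_state();e=np.array([X,Y,Z])@(s['eef_pos']-c);print(s['time'],"tin",e,"ang",np.degrees(np.arctan2(e[2]-.095,-(e[0]+.02))),"r",np.hypot(e[2]-.095,e[0]+.02),s['contact_force'],s['wrist_torque'],s['opening'])
E
python3 ck.py
```

```text
25.8 tin [0.0012 0.1545 0.1701] ang 105.78273824007755 r 0.07804829140195732 [0.8795 5.6289 5.7982] [ 0.4512 -0.2337  0.0255] 0.1262301130366673
```

The lid follows with modest forces. I'm correcting the radius by about 1.5 mm and continuing.

>>> send_rows:
  plan:
    - [[0.004, -0.007, -0.066], [0, 0, 0]]
    - [[0.001, -0.001, -0.066], [0, 0, 0]]
    - [[-0.001, 0.001, -0.066], [0, 0, 0]]
    - [[-0.004, 0.007, -0.066], [0, 0, 0]]
    - [[-0.006, 0.011, -0.065], [0, 0, 0]]
    - [[-0.01, 0.017, -0.063], [0, 0, 0]]
    - [[-0.013, 0.022, -0.061], [0, 0, 0]]
    - [[0, 0, 0], [0, 0, 0]]
    - [[0, 0, 0], [0, 0, 0]]

```text
time: 26.7
eef_pos: [0.5677, -0.037, 0.1609]
tcp_rot: [0.596, -0.382, 0.626, -0.326]
contact_force: [-1.5, 7.1, 4.0]
opening: 0.126
```

```bash
python3 ck.py; python3 -c "
from h import *
cv2.imwrite('pics/s10.png',cam('side')['img'])"
```

```text
26.7 tin [-0.0551  0.155   0.1609] ang 61.98225294494994 r 0.07463266490825642 [-1.5196  7.136   3.9705] [ 0.9476  0.0808 -0.1724] 0.1257250053960562
```

>>> send_rows:
  plan:
    - [[-0.024, 0.02, -0.056], [0, 0, 0]]
    - [[-0.027, 0.028, -0.054], [0, 0, 0]]
    - [[-0.022, 0.038, -0.05], [0, 0, 0]]
    - [[-0.024, 0.042, -0.045], [0, 0, 0]]
    - [[-0.027, 0.046, -0.04], [0, 0, 0]]
    - [[-0.028, 0.049, -0.034], [0, 0, 0]]
    - [[0, 0, 0], [0, 0, 0]]
    - [[0, 0, 0], [0, 0, 0]]

```text
time: 27.55
eef_pos: [0.5343, -0.0329, 0.1269]
tcp_rot: [0.597, -0.382, 0.626, -0.326]
contact_force: [0.7, -2.6, -5.1]
opening: 0.133
```

```bash
python3 ck.py
```

```text
27.55 tin [-0.0888  0.1561  0.1269] ang 24.906151880962963 r 0.07581483771410888 [ 0.6935 -2.5882 -5.0969] [ 0.2532 -0.3405  0.0511] 0.13301786295881973
```

>>> send_rows:
  plan:
    - [[-0.02, 0.035, -0.017], [0, 0, 0]]
    - [[-0.02, 0.035, -0.014], [0, 0, 0]]
    - [[-0.021, 0.036, -0.012], [0, 0, 0]]
    - [[-0.021, 0.037, -0.009], [0, 0, 0]]
    - [[-0.022, 0.038, -0.005], [0, 0, 0]]
    - [[-0.022, 0.038, -0.002], [0, 0, 0]]
    - [[-0.022, 0.038, 0.001], [0, 0, 0]]
    - [[0, 0, 0], [0, 0, 0]]
    - [[0, 0, 0], [0, 0, 0]]

```text
time: 28.45
eef_pos: [0.5263, -0.032, 0.0911]
tcp_rot: [0.597, -0.382, 0.626, -0.325]
contact_force: [-5.5, -1.2, -2.9]
opening: 0.128
```

```bash
python3 ck.py
```

```text
28.45 tin [-0.0967  0.1562  0.0911] ang -2.9235997315477324 r 0.07683266497076865 [-5.5398 -1.2361 -2.9325] [ 0.3421  0.587  -0.4296] 0.12804918359888862
```

>>> send_rows:
  plan:
    - [[-0.011, 0.02, 0.006], [0, 0, 0]]
    - [[-0.011, 0.019, 0.006], [0, 0, 0]]
    - [[-0.011, 0.019, 0.006], [0, 0, 0]]
    - [[-0.011, 0.019, 0.006], [0, 0, 0]]
    - [[-0.005, 0.009, 0.003], [0, 0, 0]]
    - [[0, 0, 0], [0, 0, 0]]
    - [[0, 0, 0], [0, 0, 0]]

```text
time: 29.15
eef_pos: [0.5272, -0.0321, 0.0782]
tcp_rot: [0.598, -0.384, 0.624, -0.323]
contact_force: [-10.0, 0.8, -1.9]
opening: 0.129
```

```bash
python3 ck.py
```

```text
29.15 tin [-0.0959  0.1562  0.0782] ang -12.499742373779839 r 0.07772587283431244 [-9.9591  0.8377 -1.9485] [ 0.3984  1.1036 -0.791 ] 0.12879159858294353
```

At -12.5° with no resistance. Release, back off along the tool axis, and check.

>>> send_rows:
  plan:
    - [[0, 0, 0], [0, 0, 0]]
    - [[0, 0, 0], [0, 0, 0]]
    - [[0, 0, 0], [0, 0, 0]]
    - [[0, 0, 0], [0, 0, 0]]
    - [[0, -0.1, 0], [0, 0, 0]]
    - [[0, -0.25, 0], [0, 0, 0]]
    - [[0, -0.35, 0], [0, 0, 0]]
    - [[0, -0.35, 0], [0, 0, 0]]
    - [[0, -0.35, 0], [0, 0, 0]]
    - [[-0.2, 0, 0], [0, 0, 0]]
    - [[-0.2, 0, 0], [0, 0, 0]]
    - [[0, 0, 0], [0, 0, 0]]
  gripper: 0.5

```text
time: 30.35
eef_pos: [0.5426, 0.0946, 0.2026]
tcp_rot: [0.597, -0.38, 0.626, -0.328]
contact_force: [0.9, -0.4, -0.2]
opening: 0.5
```

```bash
python3 - <<'E'
from pinp import *
D=cam('side');C=cam('wrist');S=cam('scene')
print(get_state()['eef_pos'],get_state()['contact_force'])
cs=c+.0
for q in [(-.104,.124,.128),(-.104,-.124,.128)]: p=cs+q[0]*X+q[1]*Y+q[2]*Z;print("shut front corner px side",proj(D,p),"scene",proj(S,p),"wrist",proj(C,p))
print("pin shut side",proj(D,pin(-12,.147)),"wrist",proj(C,pin(-12,.147)))
v=np.hstack([cv2.resize(C['img'],(400,300)),crop(D['img'],150,130,283,230,3)[:, :400]]);w=np.hstack([cv2.resize(S['img'],(400,300)),cv2.resize(D['img'],(400,300))])
cv2.imwrite('pics/c11.png',np.vstack([v,w]))
E
```

```text
[0.5432 0.0922 0.2037] [ 0.0199 -0.4041  0.0822]
shut front corner px side [268.7371 198.4008] scene [242.3312 188.5482] wrist [239.6684 273.4994]
shut front corner px side [279.9612 164.1093] scene [182.0836 198.6022] wrist [243.2662 344.3124]
pin shut side [265.031 212.137] wrist [249.1151 223.225 ]Traceback (most recent call last):
  File "<stdin>", line 8, in <module>
    return _nx.concatenate(arrs, 0, dtype=dtype, casting=casting)
           ~~~~~~~~~~~~~~~^^^^^^^^^^^^^^^^^^^^^^^^^^^^^^^^^^^^^^^
ValueError: all the input array dimensions except for the concatenation axis must match exactly, but along dimension 1, the array at index 0 has size 799 and the array at index 1 has size 800
```

```bash
python3 - <<'E'
from pinp import *
D=cam('side');C=cam('wrist');S=cam('scene')
r=lambda i:cv2.resize(i,(400,300))
cv2.imwrite('pics/c12.png',np.vstack([np.hstack([r(C['img']),r(crop(D['img'],170,110,330,230,3))]),np.hstack([r(S['img']),r(D['img'])])]))
E
```

```text
(no output)
```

View pics/c12.png

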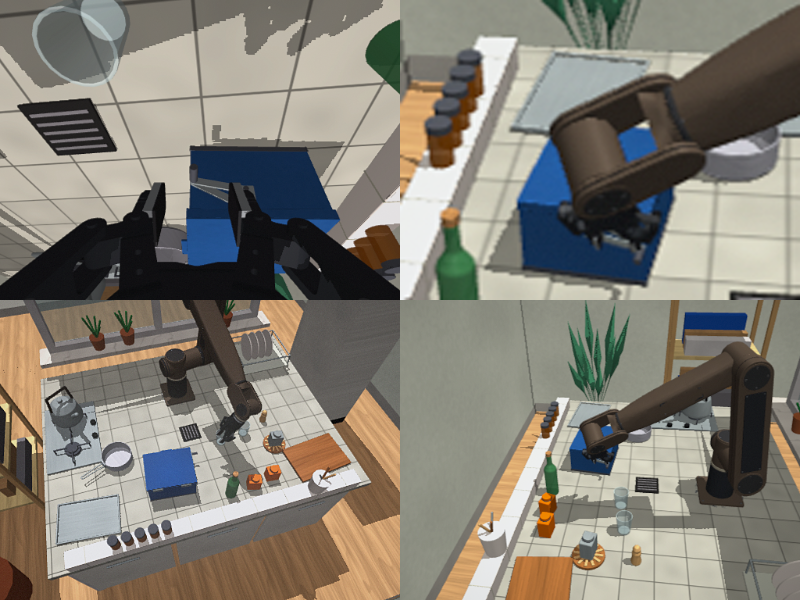

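The final views show the lid flat on the tin, caddy 2 on the stand, and the bystanders in place. One numeric check of lid flatness remains: the blue outline's front corners against the shut prediction.

```bash
python3 - <<'E'
from pinp import *
S=cam('scene');h=cv2.cvtColor(S['img'],cv2.COLOR_BGR2HSV)
m=((h[...,0]>100)&(h[...,0]<128)&(h[...,1]>120)).astype(np.uint8);m[:, :170]=0;m[:, 270:]=0
k=max(cv2.findContours(m,0,1)[0],key=cv2.contourArea);print(cv2.approxPolyDP(k,3,True)[:,0].tolist())
for lid in (0,2,4,8):
  t=np.radians(lid)
  print(lid,[proj(S,c+(.1-.204*np.cos(t))*X+y*Y+(.127+.204*np.sin(t))*Z).round(1).tolist() for y in(.124,-.124)])
W=cam('wrist');g=cv2.cvtColor(W['img'],cv2.COLOR_BGR2GRAY)
for a in(-8,-12):print(a,proj(W,pin(a,.1625)),proj(W,pin(a,.147)))
s=get_state();print(s['time'],s['contact_force'])
E
```

```text
[[242, 189], [183, 198], [189, 244], [250, 234]]
0 [[242.3, 188.7], [182.1, 198.7]]
2 [[242.3, 187.8], [181.9, 197.8]]
4 [[242.3, 186.9], [181.6, 197.0]]
8 [[242.3, 185.3], [181.2, 195.5]]
-8 [247.8164 217.0868] [247.9203 225.8137]
-12 [248.7179 213.2277] [248.7894 221.9935]
30.75 [-0.4123  0.6154 -0.9625]
```

The front corners are at (242,189) and (183,198), which matches the shut lid. Handing in.

```bash
python3 -c "
from plant import sign_off; print(sign_off())"
```

```text
the job is handed in; nothing more can be done
None
```

The tea is put away and the job is handed in at about 31 s of the 72 s allowed.

- **Weighing:** I lifted both caddies in turn. The nearer one read about 5 N (0.5 kg) and the other about 2.1 N (0.21 kg). I never established which of them is called caddy_a or caddy_b.
- **Placing:** The heavier caddy went on the tin floor first, then the lighter on the pot stand. I lowered each until I felt contact and later saw both standing upright in the camera views. The one in the tin was last seen just before I closed the lid.
- **Lid:** I pinched the stay pin, led it past centre and along its circle to -12.5° (about -12° is shut), released it and backed off. Forces in the readings along the way stayed around 10 N or less.

**Last checks:**
- The lid's front corners in the scene view were within about 1 px of where a shut lid should be. That resolves the lid angle to only about 2°, and I did not press the lid down to confirm.
- In the final views the bystanders I could see looked in place. The sugar tin, now under the lid, looked undisturbed just before closing.
- The gripper was touching nothing when I handed in.

No final check failed. Along the way, the pin's radius read up to 2 mm off the given 76 mm while I led it, and colour-mask fits of the stand's centre were up to about 12 mm off, so I used the hub position instead.

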